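# Turn over the coupling guard and fit it to the drive line

## Robot

A 6-joint arm with a two-finger parallel gripper is mounted at the origin on the work surface. World frame = base frame: x ahead of the robot, y to its left, z up, the work surface at z = 0. Lengths are in m, angles in rad, forces in N, time in s.
With the tool pointing down it reaches from about 0.35 to 0.85 m from the base axis. Payload 8.1 kg.
Tool frame: the origin (TCP) lies midway between the tips of the shut fingers; the grasp point (between the pads) lies 19 mm behind it; z points along the fingers, y is the line along which they close (so a half turn about z gives the same grasp; the last joint's range is limited). The gripper opens to 93 mm and grips with 3 to 60 N. Pads are 15 mm wide; open, the fingers measure 128 mm over their backs; the gripper's body (75 mm by 188 mm) begins 65 mm behind the grasp point.
Start: joints at [1.104, 0.13, 1.488, -0, 1.523, -0.085], TCP at [0.224, 0.557, 0.219] pointing down, gripper open.
Joint ranges: [-2.96, 2.96], [-0.89, 2.26], [0.02, 2.5], [-1.34, 4.48], [0, 2.73], [-2.66, 2.66]. Speed limits (rad/s): [2.39, 2.39, 2.79, 3.14, 3.14, 3.14].

## Interface

Orientations are given as a rotation vector (axis times angle).
In Python, from plant import read_state, read_camera, get_calibration, close_job gives the robot as it stands.
- The arm moves only by the shell command python3 -m crank 'ROWS' [FORCE]. ROWS is JSON, a list that holds one entry, the list of rows, each a list of 7 numbers: the gripper's target within -1 to 1 (fully open at 1, half-way at 0, shut at -1), then the shift along the tool's x, y, z as a fraction of full scale, then the turn, a rotation vector about the tool's x, y, z as a fraction of full scale. In form: [[[grip, x, y, z, rx, ry, rz], ...]]. A call has exactly 5 rows; each row is the pose to reach, as a shift and turn from the pose commanded when the call began, along the tool's axes at that moment; what a row does not reach only later rows make up. Full scale, the value 1, is 0.5 m for a shift and 90 degrees for a turn. A row lasts 1/8 s, in which the tool goes at most 62.5 mm and 10.7 degrees, less where a joint would pass 70% of its speed; a pose out of reach is approached as far as the arm can. A call with a number of a shift or a turn outside -1 to 1 is refused whole. A call with a gripper value outside its range is refused whole. The fingers move at their own pace and stop on an object; FORCE is the grip in N (left out, the last holds). Time passes only in rows, so rows that repeat a pose let the fingers close, or fill a call up. It gives the time, the measured TCP pose, the force, the opening and the grip force at its end, in the units of the state.
- read_state(): the state, without advancing time (a new reading comes with each control period).
- read_camera(name): name is "scene" or "side" or "wrist"; returns the picture (400x640x3 uint8, red, green, blue); there is no depth.
- get_calibration(name): a dict with "fx", "fy", "cx", "cy" (pixels), "eye" and "orientation" of the camera in the world; the wrist camera has in their place "mount" (4x4, takes a point from camera to tool coordinates, whose origin is the TCP and whose axes are the flange's). Camera axes: x right, y down, z forward; pixel columns grow to the right and rows downward; lengths in m; the calibration is good to about 2 mm. A picture is of the moment at which its call begins: read the wrist's pose just before it. get_calibration takes no time and is no camera call.
- close_job(): hands the job in; it is judged then, once.
The state is a dict: "t": time; "q": joint angles; "dq": joint speeds; "joint_torque": joint torques, N m; "tool_pos": TCP position; "orientation": TCP orientation; "force": force on the tool from outside, world axes, zero at the start; "wrist_torque": the same for the moment, N m; "opening": finger opening in m; "gripper_force": force on a finger pad.
Only numpy, scipy, OpenCV 4.12 (cv2) and the standard library are available. Lean on these libraries where they do the work, as an engineer would, in place of code of your own. Each camera call takes 0.05 s, during which the arm holds its last target. There are 200 camera calls.

## Task

Three U-shaped sheet-metal coupling guards of different lengths lie upside down (open side up) on the bench. Take the one whose length just fills the gap between the two bearing blocks of the small drive line, turn it over (set it down and regrip it as needed) and place it open side down over the shaft coupling, between the blocks, with both walls flat on the base plate, and let go. Do not drop any guard or let one topple, and leave the other guards, the instruments and the tools where they are.

Things in the scene. Friction and masses are not known exactly. Their poses are not given: they have to be found in the camera images.
- guard_mid: The guard that fits: aluminium U channel 108 mm long, 60 wide outside (52 inside), 64 high, 4 mm sheet, 0.2 kg; ends square, stands on either end. Origin: centre of the web's outer face (on the bench at the start). z: from web to open side (up at start, down when fitted); y: length (symmetric end for end); x: across the walls. Starts within 9 deg of world y, in one of 3 places 115 mm apart in x, right of the robot.
- guard_short: Look-alike guard, 84 mm long, too short for the gap; otherwise exactly like guard_mid (same 60 x 64 mm U section, 4 mm sheet, same origin and axes, lying open side up).
- guard_long: Look-alike guard, 132 mm long, too long for the gap; otherwise exactly like guard_mid (same 60 x 64 mm U section, 4 mm sheet, same origin and axes, lying open side up).
- rig: Small drive line fixed to the bench, on the left; the bench between it and the row of guards is free for setting down. Steel base plate 120 mm wide (x), from y = -105 to +240 mm, 12 mm thick. Shaft (16 mm) along y, 42 mm above the bench. In the gap between the two bearing blocks: a coupling 40 mm in diameter, 72 mm long, its top 50 mm above the plate. Origin: on the bench under the coupling's middle.
- seat (a point): Where the guard goes: point on the top face of the base plate (12 mm above the bench) under the middle of the coupling. Axes as rig: y along the shaft, z up. Fitted, the guard's y lies along this y (either way round) and its origin (web, now on top) is 64 mm above this point. Clearance 4 mm at each end to the bearing blocks, 6 mm each side to the coupling.
- block_end (a point): Top centre of the grey bearing block at the bare shaft end, at y = -70 mm of the rig. Both blocks: 52 mm (x) by 24 mm (y), 54 mm high above the plate; clear gap between them 116 mm. Beyond this block only 18 mm of bare shaft.
- block_motor (a point): Top centre of the like bearing block at y = +70 mm of the rig. Beyond it stands the black motor, 62 mm wide, from y = 120 to 230 mm, rising to 76 mm above the plate.
- daq: Bystander: black data-recorder box 110 x 170 x 40 mm with a row of sockets, beyond the work. Origin under its centre.
- spanner: Bystander: steel spanner 170 mm long lying beyond the guards. Origin under its middle.
- gauge: Bystander: round dial gauge, 56 mm in diameter, 18 mm high, with a 40 mm stem along +x, lying near the robot. Origin under the dial's centre.
Not all that is in view belongs to the job. Leave any yellow look-alike of the guard_mid alone.

How it is judged:
At the end, for the whole second after the job is handed in: The 108 mm guard stands open side down (within 3.5 degrees) over the coupling, its length along the shaft (within 6 degrees), within 8 mm of the middle of the gap both along and across the shaft, its walls on the base plate (web top 61 to 67 mm above the plate), released and at rest (angle between guard_mid's own z axis and vertical above 3.08 rad and angle between the y axis of guard_mid and the y axis of rig, either way round below 0.1 rad and x of guard_mid in the frame of seat between -0.008 and 0.008 m and y of guard_mid in the frame of seat between -0.008 and 0.008 m and z of guard_mid in the frame of seat between 0.061 and 0.067 m and linear speed of guard_mid below 0.02 m/s and angular speed of guard_mid below 0.2 rad/s); the robot touches nothing.
It fails at once if a guard was dropped or toppled (moved faster than 0.6 m/s without the fingers touching it) ((linear speed of guard_short above 0.6 m/s and contact force between the fingers and guard_short below 0.1 N) or (linear speed of guard_mid above 0.6 m/s and contact force between the fingers and guard_mid below 0.1 N) or (linear speed of guard_long above 0.6 m/s and contact force between the fingers and guard_long below 0.1 N)).
It fails at once if one of the other two guards was moved by more than 40 mm (distance of any of guard_short, guard_long from where it was at the start of the episode above 0.04 m).
It fails at once if the recorder box, spanner or gauge was moved by more than 30 mm (distance of any of daq, spanner, gauge from where it was at the start of the episode above 0.03 m).
It also fails if it takes over 64 s, if anything falls off the work surface, if the arm or the gripper's body presses on something with over 40 N, if the wrist force passes 120 N, or if a joint passes its speed limit or range.

## Working session

There is one attempt and no reset: what is moved stays moved. The work goes in short steps, Python scripts to look and compute and a shell command to move; the robot and the scene stay as the last step left them, time stands still between calls to the robot, and variables do not carry over. Pictures are saved under pics/ and viewed, at most 12 in all, crops included, and the job is handed in when it is done.

```bash
ls; mkdir -p pics
python3 - <<'E'
from plant import *
import cv2
print(read_state())
for n in("scene","side","wrist"):
    c=get_calibration(n);print(n,c)
    cv2.imwrite(f"pics/{n}0.png",read_camera(n)[:,:,::-1])
E
```

```text
pics
{'t': 0.0, 'q': array([ 1.10363022e+00,  1.31151149e-01,  1.48927440e+00, -5.09970782e-05,
        1.52300575e+00, -8.54040889e-02]), 'dq': array([ 0.0030118 , -0.00054713,  0.00043807,  0.00155457,  0.00179601,
       -0.00072415]), 'joint_torque': array([ 1.45160964e-03, -5.59853268e+01, -4.91756845e+01,  7.68978847e-02,
        3.57667124e-02, -1.45124113e-04]), 'tool_pos': array([0.22327414, 0.55629244, 0.21759612]), 'orientation': array([-5.95945529e-01, -3.08408856e+00,  2.80002964e-03]), 'force': array([ 0.31724605,  0.27287867, -0.57205256]), 'wrist_torque': array([ 0.0065851 , -0.01566462,  0.01537462]), 'gripper_force': 0.0, 'opening': 0.09333468888481779}
scene {'fx': 430.4389591107306, 'fy': 430.4389591107306, 'cx': 329.91134385716543, 'cy': 194.70444571207864, 'eye': array([1.38285167, 0.44277571, 0.71307912]), 'orientation': array([-1.18387594, -2.11992179,  1.10492311])}
side {'fx': 458.50790434350637, 'fy': 458.50790434350637, 'cx': 324.52520302568763, 'cy': 197.9300044701327, 'eye': array([-0.11977153, -0.79194784,  1.11463961]), 'orientation': array([-2.22529145,  0.86269028, -0.34210434])}
wrist {'fx': 318.0803993141157, 'fy': 318.0803993141157, 'cx': 323.4832915360084, 'cy': 200.04140792600472, 'mount': array([[ 9.02351372e-05, -9.58751448e-01, -2.84245761e-01,
         7.93960774e-02],
       [ 9.99999676e-01, -1.40736197e-04,  7.92153030e-04,
         1.53172828e-03],
       [-7.99481532e-04, -2.84245741e-01,  9.58751125e-01,
        -1.64810096e-01],
       [ 0.00000000e+00,  0.00000000e+00,  0.00000000e+00,
         1.00000000e+00]])}
```

View pics/scene0.png

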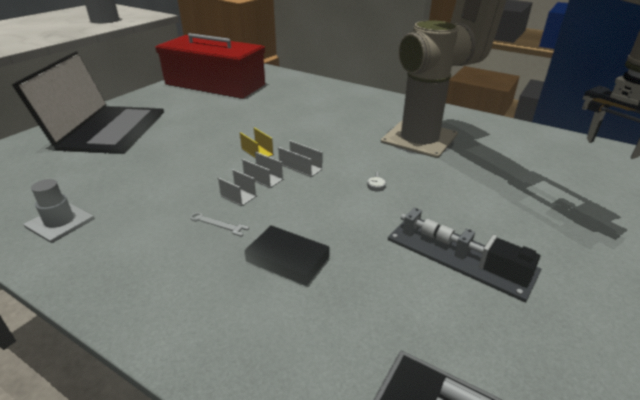

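View pics/side0.png

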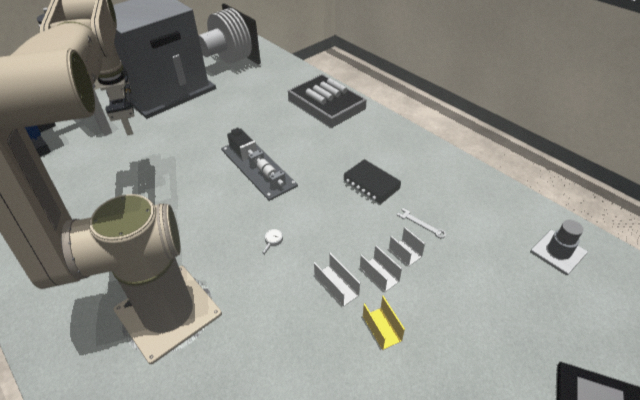

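The scene shows the yellow decoy at (257,143) and three grey guards at (301,158), (263,172) and (238,190). In the side view the guards are at (337,280), which is the longest, (380,268), which is middle, and (406,245), which is the shortest. The decoy is at (383,322) and the rig at (260,163). I'll enlarge the guards to confirm which is which.

```bash
cat > h.py <<'E'
import numpy as np, cv2
from scipy.spatial.transform import Rotation as R
from plant import *
def cam(n,st=None):
    c=get_calibration(n)
    if n=="wrist":
        st=st or read_state(); M=np.array(c["mount"]); T=np.eye(4)
        T[:3,:3]=R.from_rotvec(st["orientation"]).as_matrix(); T[:3,3]=st["tool_pos"]
        W=T@M; return c,W[:3,:3],W[:3,3]
    return c,R.from_rotvec(c["orientation"]).as_matrix(),np.array(c["eye"])
def ray(k,uv,z):
    c,Rm,e=k; uv=np.atleast_2d(uv).astype(float)
    d=np.c_[(uv[:,0]-c["cx"])/c["fx"],(uv[:,1]-c["cy"])/c["fy"],np.ones(len(uv))]@Rm.T
    return e+d*((z-e[2])/d[:,2])[:,None]
def proj(k,p):
    c,Rm,e=k; q=(np.atleast_2d(p)-e)@Rm; return np.c_[q[:,0]/q[:,2]*c["fx"]+c["cx"],q[:,1]/q[:,2]*c["fy"]+c["cy"]]
def shot(n,f):
    k=cam(n); im=read_camera(n)[:,:,::-1].copy(); cv2.imwrite(f,im); return k,im
def delta(pos,rot=None):
    "world target TCP pos, R matrix -> row fractions from measured pose"
    s=read_state(); A=R.from_rotvec(s["orientation"]); 
    t=A.inv().apply(np.array(pos)-s["tool_pos"])/.5
    r=np.zeros(3) if rot is None else (A.inv()*R.from_matrix(rot)).as_rotvec()/(np.pi/2)
    return np.r_[t,r].round(4)
E
python3 - <<'E'
from h import *
k=cam("side")
for p in [(337,280),(380,268),(406,245),(383,322),(260,163),(273,237)]: print(p,ray(k,p,0.03).round(3))
im=cv2.imread("pics/side0.png")
a=cv2.resize(im[220:350,300:440],None,fx=4.2,fy=4.2,interpolation=cv2.INTER_CUBIC)
cv2.imwrite("pics/c1.png",a)
b=cv2.resize(im[120:205,210:310],None,fx=7,fy=7,interpolation=cv2.INTER_CUBIC)
cv2.imwrite("pics/c2.png",b)
E
```

```text
(337, 280) [[ 0.401 -0.253  0.03 ]]
(380, 268) [[ 0.521 -0.306  0.03 ]]
(406, 245) [[ 0.641 -0.301  0.03 ]]
(383, 322) [[ 0.399 -0.43   0.03 ]]
(260, 163) [[0.542 0.304 0.03 ]]
(273, 237) [[ 0.364 -0.004  0.03 ]]
```

View pics/c1.png

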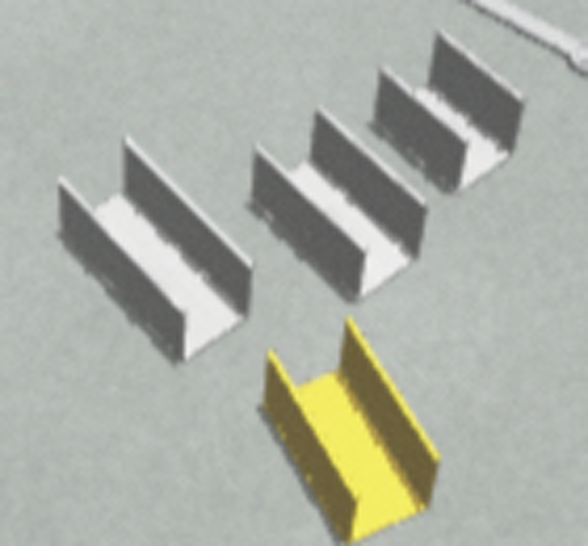

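Candidates in the side view: A (337,280), B (380,268), C (406,245), and the yellow one at (383,322), which is excluded. B looks like the middle length. I'll check the lengths numerically and look at the rig.

Run:
```python
from h import *
k=cam("side")
for n,e in dict(A=[(60,178),(185,315)],A2=[(126,138),(250,265)],B=[(258,147),(365,252)],B2=[(319,109),(426,205)],C=[(380,70),(467,148)],C2=[(438,33),(523,100)]).items():
    p=ray(k,np.array(e)/4.2+[300,220],.064); d=p[1]-p[0]; print(n,p.round(3)[:,:2].tolist(),np.hypot(*d[:2]).round(3),np.degrees(np.arctan2(d[0],-d[1])).round(1))
print(ray(k,(372,181),.02),ray(k,(273,237),.02))
print(delta([.522,-.31,.218],np.array([[0,1,0],[1,0,0],[0,0,-1.]])))
```

```text
A [[0.378, -0.183], [0.366, -0.317]] 0.135 -5.3
A2 [[0.434, -0.188], [0.423, -0.318]] 0.131 -4.8
B [[0.495, -0.254], [0.485, -0.362]] 0.108 -5.2
B2 [[0.55, -0.26], [0.543, -0.364]] 0.104 -3.9
C [[0.607, -0.265], [0.599, -0.351]] 0.087 -5.3
C2 [[0.664, -0.27], [0.66, -0.35]] 0.081 -2.5
[[ 0.7783427 -0.0293022  0.02     ]] [[0.36860014 0.00312823 0.02      ]]
[-1.2000e+00 -1.3855e+00  1.5000e-03 -9.0000e-04  5.0000e-04  7.5690e-01]
```

View pics/c2.png

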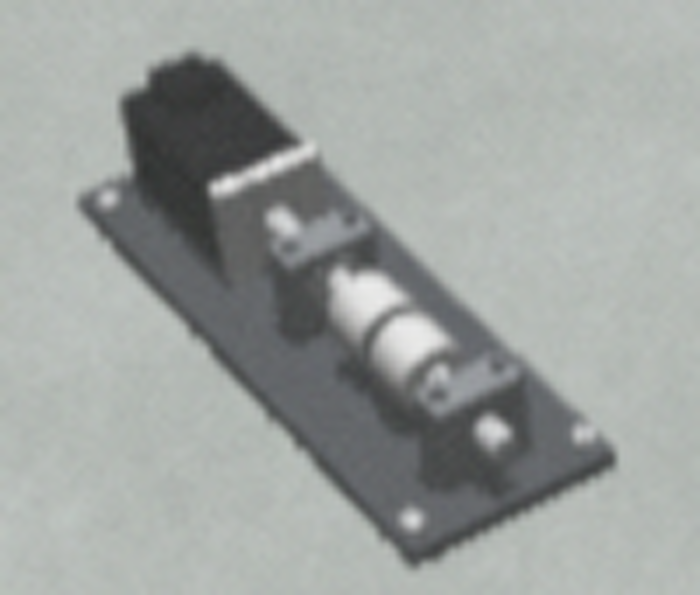

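B measures about 106 mm at (0.518, -0.31), A about 133 mm and C about 84 mm, so B is guard_mid. The rig crop shows the motor at the upper left (far, +y), the coupling in the middle and the bare shaft end at the lower right. I'm moving above guard B.

```bash
python3 -m crank '[[[1,-0.08,-0.092,0,0,0,0],[1,-0.16,-0.185,0,0,0,0],[1,-0.24,-0.277,0,0,0,0],[1,-0.32,-0.37,0,0,0,0],[1,-0.4,-0.462,0,0,0,0]]]' && python3 -m crank '[[[1,-0.08,-0.092,0,0,0,0],[1,-0.16,-0.185,0,0,0,0],[1,-0.24,-0.277,0,0,0,0],[1,-0.32,-0.37,0,0,0,0],[1,-0.4,-0.462,0,0,0,0]]]' && python3 -m crank '[[[1,-0.08,-0.092,0,0,0,0.11],[1,-0.16,-0.185,0,0,0,0.22],[1,-0.24,-0.277,0,0,0,0.33],[1,-0.32,-0.37,0,0,0,0.44],[1,-0.4,-0.462,0,0,0,0.55]]]' && python3 -m crank '[[[1,0,0,0,0,0,0.11],[1,0,0,0,0,0,0.22],[1,0,0,0,0,0,0.26],[1,0,0,0,0,0,0.26],[1,0,0,0,0,0,0.26]]]'
python3 - <<'E'
from h import *
s=read_state();print(s["q"],s["tool_pos"],s["orientation"])
k,im=shot("wrist","pics/w1.png")
E
```

```text
t: 0.78
tool_pos: [0.3232, 0.2661, 0.2184]
orientation: [0.595, 3.084, -0.0]
force: [1.0, 0.1, -0.2]
opening: 0.0931
gripper_force: 0.0
t: 1.4
tool_pos: [0.4228, -0.023, 0.2187]
orientation: [0.596, 3.084, 0.0]
force: [0.8, 0.3, -1.1]
opening: 0.0933
gripper_force: 0.0
t: 2.02
tool_pos: [0.5224, -0.3119, 0.2183]
orientation: [-1.84, -2.546, -0.0]
force: [0.6, 0.0, 1.0]
opening: 0.093
gripper_force: 0.0
t: 2.65
tool_pos: [0.522, -0.3097, 0.2184]
orientation: [-2.31, -2.129, 0.0]
force: [-0.4, -0.1, -0.8]
opening: 0.0925
gripper_force: 0.0
[-6.19924627e-01  1.49610918e-01  1.46753106e+00  3.60831404e-05
  1.52482037e+00 -5.38180550e-01] [ 0.52203671 -0.30970532  0.2184475 ] [-2.31008603e+00 -2.12856455e+00  6.35557451e-05]
```

View pics/w1.png

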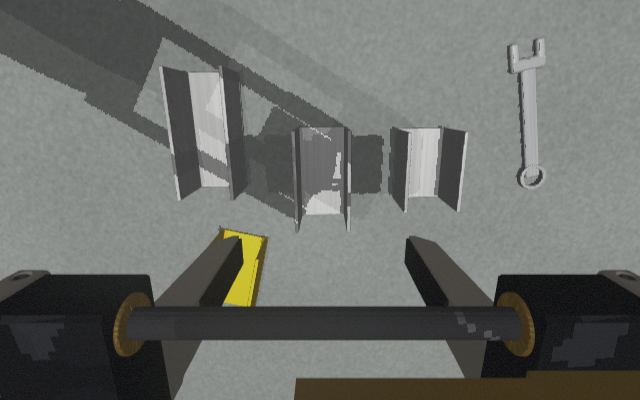

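The wrist view shows guard B's wall tops running from (293,128) to (297,230) and from (349,127) to (349,231). The short guard is on the right, the long one on the left, and the spanner at the far right. Next I'll tilt both ways to learn the arm's kinematics, and work out the guard's pose.

```bash
cat > log.py <<'E'
from h import *; import json
s=read_state(); open("log.txt","a").write(json.dumps([s["q"].tolist(),s["tool_pos"].tolist(),s["orientation"].tolist()])+"\n")
E
python3 - <<'E'
from h import *
k=cam("wrist")
p=ray(k,[(293,128),(297,230),(349,127),(349,231)],.064);print(p.round(4))
c=p.mean(0);d=(p[0]+p[2]-p[1]-p[3]);print(c,np.degrees(np.arctan2(d[1],d[0])),np.linalg.norm(d)/2)
E
python3 log.py
python3 -m crank '[[[1,0,0,-0.05,0,0.1,0],[1,0,0,-0.1,0,0.2,0],[1,0,0,-0.1,0,0.3,0],[1,0,0,-0.1,0,0.4,0],[1,0,0,-0.1,0,0.5,0]]]'; python3 log.py
python3 -m crank '[[[1,0,0,0,0,-0.1,0],[1,0,0,0,0,-0.2,0],[1,0,0,0,0,-0.3,0],[1,0,0,0,0,-0.4,0],[1,0,0,0,0,-0.5,0]]]' >/dev/null; python3 log.py
python3 -m crank '[[[1,0,0,0,0,-0.1,0],[1,0,0,0,0,-0.2,0],[1,0,0,0,0,-0.3,0],[1,0,0,0,0,-0.4,0],[1,0,0,0,0,-0.5,0]]]'; python3 log.py; cat log.txt
```

```text
[[ 0.4975 -0.2474  0.064 ]
 [ 0.4901 -0.3546  0.064 ]
 [ 0.5524 -0.251   0.064 ]
 [ 0.5459 -0.3603  0.064 ]]
[ 0.52147287 -0.30333045  0.064     ] 86.33606182280347 0.10845195232426734
t: 3.32
tool_pos: [0.5222, -0.3105, 0.2695]
orientation: [-1.84, -1.695, -0.768]
force: [0.3, 0.8, -0.5]
opening: 0.093
gripper_force: 0.0
t: 4.58
tool_pos: [0.5228, -0.3094, 0.2699]
orientation: [1.837, 1.692, -0.764]
force: [-0.4, -1.0, -0.8]
opening: 0.0928
gripper_force: 0.0
[[-0.6198740449532273, 0.14949429075477044, 1.4674829362618254, 1.8642903830616533e-05, 1.5247835678879962, -0.5379452897688508], [0.5220875147475841, -0.30971207638833725, 0.21854450485433896], [-2.310429439439732, -2.1284882483361165, 2.551710064513501e-05]]
[[-0.9248536992370022, 0.609969195631723, 1.0036179783771018, 0.5779230797673436, 2.0916308596562447, -0.6966347829136154], [0.522192780055538, -0.3105398201636112, 0.26947103705891035], [-1.8396801914308047, -1.6948002910508753, -0.768189184100848]]
[[-0.6177191016040431, 0.13071580388052936, 1.3952257964347927, -0.003987498780811987, 1.6106496151283378, -0.5356982194125027], [0.5224714920764744, -0.310239233779823, 0.2698781081889137], [2.3066215827713394, 2.124425740660311, -0.004486352600360664]]
[[-0.17092846637942968, 0.020053466978600238, 1.715761191153992, -0.8031015144108403, 1.389897697510095, 0.05709598376329641], [0.5227855923258289, -0.30938684439558384, 0.26994438768145246], [1.8370389727859664, 1.6920421898746125, -0.7643165706708207]]
```

```bash
cat > kin.py <<'E'
from h import *; import json
from scipy.optimize import least_squares
E=lambda a,t:R.from_euler(a,t).as_matrix()
lo=np.array([-2.96,-.89,.02,-1.34,0,-2.66]);hi=np.array([2.96,2.26,2.5,4.48,2.73,2.66])
def fk(q,P):
    d1,a1,L2,L3,a3,lat,Lt=P
    A=E('z',q[0]);B=A@E('y',q[1]);C=B@E('y',q[2])
    D=C@E('z',q[3])@E('y',q[4])@E('z',q[5])
    return A@[a1,lat,d1]+B@[0,0,L2]+C@[a3,0,L3]+D@[0,0,Lt],D
dat=[([1.1036,.13115,1.48927,0,1.52301,-.0854],[.22327,.55629,.2176],[-.5959,-3.0841,.0028])]+[tuple(json.loads(l)) for l in open("log.txt")]
def fit():
    f=lambda P:np.concatenate([fk(q,P)[0]-p for q,p,_ in dat]+[(np.array(P)-P0)*1e-3])
    P0=np.array([.45,.1,.42,.42,0,.05,.3]); return least_squares(f,P0)
r=fit();P=r.x
def ik(pos,Rm,n=40,seed=None):
    rng=np.random.default_rng(0);out=[]
    for i in range(n):
        q0=seed if (seed is not None and i==0) else rng.uniform(lo,hi)
        f=lambda q:np.r_[(lambda T:np.r_[(T[0]-pos)*3,(T[1]-Rm).ravel()])(fk(q,P))]
        s=least_squares(f,np.clip(q0,lo+.01,hi-.01),bounds=(lo+.005,hi-.005))
        if s.cost<1e-6 and not any(np.abs(s.x-o).max()<.05 for o in out): out.append(s.x)
    return out
if __name__=="__main__":
    print(P.round(4),np.abs(r.fun).max())
    for q,p,o in dat: print((fk(q,P)[0]-p).round(4),(R.from_matrix(fk(q,P)[1]).inv()*R.from_rotvec(o)).as_rotvec().round(3))
E
python3 kin.py
```

```text
[0.3181 0.     0.3691 0.5534 0.0616 0.0512 0.3775] 0.00013338827198012044
[ 0.  0. -0.] [ 0.    -0.     1.571]
[-0.  0.  0.] [-0.     0.     1.571]
[-0.  0. -0.] [-0.    -0.     1.571]
[-0.  0. -0.] [-0.    -0.     1.571]
[-0.  0.  0.] [-0.     0.     1.571]
```

The kinematic model fits to about 0.1 mm, apart from a constant quarter turn about the tool z. The plan is to pick up from above, stand the guard on its end, regrip from the web side, then place. I'll search for feasible angles with a closed-form IK.

```bash
cat > plan.py <<'E'
from kin import *
d1,a1,L2,L3,a3,lat,Lt=P
def ika(pos,Rm):
    "closed-form; returns q or None; Rm = tool rotation as reported"
    Rm=Rm@E('z',-np.pi/2); w=np.array(pos)-Lt*Rm[:,2]
    rr=np.hypot(w[0],w[1])
    if rr<lat: return None
    rad=np.sqrt(rr**2-lat**2); q1=np.arctan2(w[1],w[0])-np.arctan2(lat,rad)
    x,z=rad-a1,w[2]-d1; Lf=np.hypot(L3,a3); g=np.arctan2(a3,L3); D=np.hypot(x,z)
    cb=(D*D-L2**2-Lf**2)/(2*L2*Lf)
    if abs(cb)>1: return None
    b=np.arccos(cb); q3=b-g; q2=np.arctan2(x,z)-np.arctan2(Lf*np.sin(b),L2+Lf*np.cos(b))
    M=(E('z',q1)@E('y',q2+q3)).T@Rm
    q5=np.arctan2(np.hypot(M[0,2],M[1,2]),M[2,2]); q4=np.arctan2(M[1,2],M[0,2]); q6=np.arctan2(M[2,1],-M[2,0])
    if q4<lo[3]: q4+=2*np.pi
    return np.array([q1,q2,q3,q4,q5,q6])
def margin(q): return -9 if q is None else min((q-lo).min(),(hi-q).min())
def Gst(s,psi):  # standing rotation
    z=np.array([np.cos(psi),np.sin(psi),0]);y=np.array([0,0,s*1.]);return np.c_[np.cross(y,z),y,z]
def Gup(h): y=np.array([np.cos(h),np.sin(h),0]);z=np.array([0,0,1.]);return np.c_[np.cross(y,z),y,z]
def Gdn(h): y=np.array([np.cos(h),np.sin(h),0]);z=np.array([0,0,-1.]);return np.c_[np.cross(y,z),y,z]
def Tg(k,s,e,c):  # tool rotation in guard frame, k=1 from open side, 2 from web side; c closing sign
    z=np.array([0,-np.sin(e)*s,(-1 if k==1 else 1)*np.cos(e)]);y=np.array([c*1.,0,0]);return np.c_[np.cross(y,z),y,z]
def pose(Go,GR,k,s,e,c,yo,h):  # TCP pose for a grasp with point (0,yo,h) in guard
    T=GR@Tg(k,s,e,c); return Go+GR@[0,yo,h]+T[:,2]*.019,T
def chk(pos,T,back=0.): return margin(ika(pos-back*T[:,2],T))
E
python3 - <<'E'
from plan import *
print(max(np.abs(ika(np.array(p),R.from_rotvec(o).as_matrix())-q).max() for q,p,o in dat))
hg=np.radians(86);go=np.array([.52,-.304,0]); res=[]
hr=np.radians(90);fo=np.array([.545,.28,.076])
for s in(1,-1):
  for psi in np.radians(range(-180,180,15)):
    for X,Y in[(.5,-.05),(.55,-.05),(.5,0),(.55,0),(.5,.05),(.55,.05)]:
      GR=Gst(s,psi); o=np.array([X,Y,.054])-GR[:,2]*.03
      b={}
      for k in(1,2):
        b[k]=(-9,)
        for e in np.radians([10,20,30,40]):
          for c in(1,-1):
            for flip in((0,) if k==1 else (0,np.pi)):
              A=(go,Gup(hg)) if k==1 else (fo,Gdn(hr+flip))
              q1=ika(*pose(*A,k,s,e,c,.01*s,.035)); q2=ika(*pose(o,GR,k,s,e,c,.01*s,.035))
              m=min(margin(q1),margin(q2),chk(*pose(o,GR,k,s,e,c,.01*s,.035),.1),chk(*pose(o,GR,k,s,e,c,.01*s,.035),-.0))
              if m>b[k][0] : b[k]=(m,np.degrees(e),c,flip,np.abs(q1-q2).max())
      res.append((min(b[1][0],b[2][0]),s,np.degrees(psi).round(),X,Y,b))
res.sort(key=lambda r:-r[0])
for r in res[:14]:print(r)
E
```

```text
5.350698225254333e-05
(np.float64(0.6862119168468531), -1, np.float64(75.0), 0.55, 0.05, {1: (np.float64(0.6862119168468531), np.float64(40.0), 1, 0, np.float64(1.6773652232371337)), 2: (np.float64(0.7471705221878882), np.float64(10.0), 1, 3.141592653589793, np.float64(1.4983594198099337))})
(np.float64(0.6736849966295679), -1, np.float64(60.0), 0.55, -0.05, {1: (np.float64(0.7180316835489335), np.float64(40.0), 1, 0, np.float64(1.709442552836708)), 2: (np.float64(0.6736849966295679), np.float64(10.0), 1, 3.141592653589793, np.float64(1.514538548010998))})
(np.float64(0.6668983628228254), -1, np.float64(75.0), 0.5, 0, {1: (np.float64(0.6668983628228254), np.float64(40.0), 1, 0, np.float64(1.6914619781931832)), 2: (np.float64(0.7155625586299672), np.float64(10.0), 1, 3.141592653589793, np.float64(1.5484400899416328))})
(np.float64(0.6657132120073981), 1, np.float64(-120.0), 0.55, -0.05, {1: (np.float64(0.6799996185219019), np.float64(10.0), 1, 0, np.float64(1.3697314349787961)), 2: (np.float64(0.6657132120073981), np.float64(40.0), 1, 3.141592653589793, np.float64(1.4072962570464786))
[... 1993 characters left out ...]
oat64(10.0), 1, 0, np.float64(1.1687898556643312)), 2: (np.float64(0.6183434519428957), np.float64(40.0), 1, 3.141592653589793, np.float64(1.501808290258662))})
(np.float64(0.6147719020878641), -1, np.float64(75.0), 0.55, -0.05, {1: (np.float64(0.6147719020878641), np.float64(40.0), 1, 0, np.float64(1.6099787024059142)), 2: (np.float64(0.8468752797760077), np.float64(20.0), 1, 3.141592653589793, np.float64(1.5202718828421862))})
(np.float64(0.608116212548723), 1, np.float64(-105.0), 0.55, -0.05, {1: (np.float64(0.757623044768817), np.float64(10.0), 1, 0, np.float64(1.230206985964809)), 2: (np.float64(0.608116212548723), np.float64(40.0), 1, 3.141592653589793, np.float64(1.512035529652835))})
```

```bash
cat >> plan.py <<'E'
HG=np.radians(86);GO=np.array([.5205,-.3035,0]);PSI=HG-np.pi
ST=np.array([.54,0.,.054]);GS=Gst(1,PSI);SO=ST-GS[:,2]*.03
E
python3 - <<'E'
from plan import *
for e1 in(15,20,25,30):
  e=np.radians(e1);g0=GO+[0,0,.12];g1=SO+[0,0,.1]
  rv=R.from_matrix(Gup(HG).T@GS).as_rotvec();ms=[]
  for t in np.linspace(0,1,11):
    GR=Gup(HG)@R.from_rotvec(rv*t).as_matrix();ms.append(chk(*pose(g0+(g1-g0)*t,GR,1,1,e,1,.01,.035)))
  a=pose(SO,GS,1,1,e,1,.01,.035)
  print(e1,np.round(ms,2),[round(float(chk(*a,b)),2) for b in(0,.1)],ika(*a).round(2))
hr=np.radians(-92);F=np.array([.545,.29,.076])
for e2 in(15,20,25,30,40):
  e=np.radians(e2);g0=SO+[0,0,.1];g1=F+[0,0,.1]
  rv=R.from_matrix(GS.T@Gdn(hr)).as_rotvec();ms=[]
  for t in np.linspace(0,1,11):
    GR=GS@R.from_rotvec(rv*t).as_matrix();ms.append(chk(*pose(g0+(g1-g0)*t,GR,2,1,e,1,.01,.027)))
  a=pose(SO,GS,2,1,e,1,.01,.027)
  print(e2,np.round(ms,2),[round(float(chk(*a,b)),2) for b in(0,.1)],ika(*a).round(2),ika(*pose(F,Gdn(hr),2,1,e,1,.01,.027)).round(2),np.degrees(rv))
e=np.radians(20)
p,T=pose(GO,Gup(HG),1,1,e,1,.01,.035); print("hover",delta(p+[0,0,.12],T),p)
E
```

```text
15 [0.8  0.84 0.87 0.9  0.92 0.93 0.94 0.93 0.92 0.9  0.85] [0.93, 0.8] [-0.68  0.78  1.54  0.95  1.8  -0.91]
20 [0.77 0.81 0.84 0.87 0.89 0.91 0.91 0.91 0.9  0.89 0.88] [0.92, 0.85] [-0.67  0.71  1.58  0.91  1.74 -0.89]
25 [0.74 0.78 0.81 0.84 0.87 0.88 0.89 0.89 0.88 0.87 0.86] [0.89, 0.9] [-0.65  0.64  1.61  0.87  1.69 -0.86]
30 [0.72 0.75 0.79 0.82 0.84 0.86 0.87 0.87 0.86 0.85 0.84] [0.85, 0.95] [-0.63  0.58  1.65  0.83  1.63 -0.83]
15 [0.3  0.42 0.53 0.64 0.76 0.89 0.96 0.93 0.9  0.86 0.82] [0.33, 0.39] [ 0.48  0.85  1.42 -1.01  1.79  0.84] [0.24 0.25 1.74 0.28 1.1  0.16] [89.9900376   1.57078195 -1.57078195]
20 [0.36 0.47 0.58 0.7  0.82 0.95 0.92 0.9  0.86 0.82 0.78] [0.38, 0.43] [ 0.46  0.79  1.46 -0.96  1.73  0.82] [0.19 0.23 1.78 0.39 1.08 0.05] [89.9900376   1.57078195 -1.57078195]
25 [0.41 0.52 0.64 0.76 0.89 0.92 0.89 0.86 0.83 0.79 0.75] [0.43, 0.48] [ 0.45  0.72  1.5  -0.91  1.68  0.8 ] [ 0.14  0.23  1.8   0.49  1.08 -0.05] [89.9900376   1.57078195 -1.57078195]
30 [0.46 0.58 0.7  0.83 0.91 0.89 0.86 0.83 0.79 0.76 0.72] [0.47, 0.53] [ 0.43  0.65  1.53 -0.87  1.62  0.77] [ 0.09  0.24  1.83  0.6   1.08 -0.16] [89.9900376   1.57078195 -1.57078195]
40 [0.58 0.7  0.83 0.87 0.85 0.83 0.8  0.77 0.73 0.7  0.67] [0.58, 0.62] [ 0.38  0.52  1.6  -0.76  1.51  0.7 ] [-0.    0.28  1.86  0.79  1.13 -0.37] [89.9900376   1.57078195 -1.57078195]
hover [ 0.2017 -0.0062  0.1738 -0.0027  0.2811 -0.0069] [ 0.52074426 -0.30000691  0.01714584]
```

```bash
python3 -m crank '[[[1,0.07,-0.002,0.06,0,0.09,-0.002],[1,0.14,-0.004,0.12,-0.001,0.19,-0.004],[1,0.202,-0.006,0.174,-0.003,0.281,-0.007],[1,0.202,-0.006,0.174,-0.003,0.281,-0.007],[1,0.202,-0.006,0.174,-0.003,0.281,-0.007]]]'; python3 log.py
python3 - <<'E'
from plan import *
k,im=shot("wrist","pics/w2.png")
p,T=pose(GO,Gup(HG),1,1,np.radians(20),1,.01,.035); print("down",delta(p,T))
E
```

```text
t: 5.2
tool_pos: [0.5201, -0.3002, 0.1368]
orientation: [2.11, 1.965, -0.371]
force: [1.0, 0.7, 0.5]
opening: 0.0934
gripper_force: 0.0
down [ 0.0812  0.0003  0.226  -0.0006 -0.0016 -0.0005]
```

View pics/w2.png

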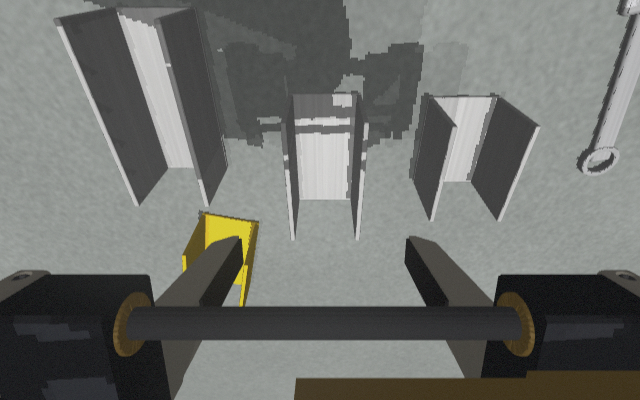

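The fingers straddle B: its wall tops run from (285,93) to (292,240) and from (366,92) to (358,240), with the TCP at about (322,251). I'll do one refinement and then descend.

```bash
python3 - <<'E'
from h import *
k=cam("wrist")
p=ray(k,[(284,93),(292,240),(367,92),(358.5,240)],.064);c=p.mean(0);d=(p[0]+p[2]-p[1]-p[3]);print(p.round(4),c,np.degrees(np.arctan2(d[1],d[0])),np.linalg.norm(d)/2)
E
python3 -m crank '[[[1,0.02,0,0.057,0,0,0],[1,0.041,0,0.113,0,0,0],[1,0.061,0,0.17,0,0,0],[1,0.081,0,0.226,0,-0.001,0],[1,0.081,0,0.226,0,-0.001,0]]]'
python3 -m crank '[[[-1,0,0,0,0,0,0],[-1,0,0,0,0,0,0],[-1,0,0,0,0,0,0],[-1,0,0,0,0,0,0],[-1,0,0,0,0,0,0]]]' 35
```

```text
[[ 0.5011 -0.2301  0.064 ]
 [ 0.4897 -0.3562  0.064 ]
 [ 0.5532 -0.2331  0.064 ]
 [ 0.5471 -0.3602  0.064 ]] [ 0.52278872 -0.29490273  0.064     ] 86.07180289423174 0.12688362469066777
t: 5.88
tool_pos: [0.5187, -0.2981, 0.0142]
orientation: [2.11, 1.97, -0.374]
force: [-0.1, 0.3, -0.3]
opening: 0.0928
gripper_force: 0.0
t: 6.5
tool_pos: [0.5203, -0.3, 0.0166]
orientation: [2.11, 1.964, -0.37]
force: [-0.5, 2.2, 5.5]
opening: 0.0601
gripper_force: 35.0
```

The guard is gripped at an opening of 60.1 mm and 35 N. Next I'll compute the lift, turn and stand moves.

```bash
cat >> plan.py <<'E'
def dl(a,b):
    A=a[1]; return np.r_[A.T@(b[0]-a[0])/.5, R.from_matrix(A.T@b[1]).as_rotvec()/(np.pi/2)].round(4)
def up(a,h): return a[0]+[0,0,h],a[1]
E
python3 - <<'E'
from plan import *
e=np.radians(20)
p0=pose(GO,Gup(HG),1,1,e,1,.01,.035); l=up(p0,.12)
rv=R.from_matrix(Gup(HG).T@GS).as_rotvec()
g0=GO+[0,0,.12];g1=SO+[0,0,.08]
m=pose((g0+g1)/2+[0,0,.03],Gup(HG)@R.from_rotvec(rv/2).as_matrix(),1,1,e,1,.01,.035)
s=up(pose(SO,GS,1,1,e,1,.01,.035),.08)
print(dl(p0,l),dl(l,m),dl(m,s),dl(s,up(s,-.074)),s)
E
```

```text
[-0.0821  0.     -0.2255  0.      0.      0.    ] [ 0.2657 -0.0017 -0.17    0.      0.5    -0.    ] [ 0.2604 -0.0017  0.1967  0.      0.5    -0.    ] [-0.1391  0.      0.0506  0.      0.      0.    ] (array([0.54089666, 0.01282285, 0.13750162]), array([[ 0.02385812,  0.99756405,  0.06554964],
       [ 0.341187  , -0.06975647,  0.93740358],
       [ 0.93969262,  0.        , -0.34202014]]))
```

```bash
python3 -m crank '[[[-1,-0.013,0,-0.035,0,0,0],[-1,-0.033,0,-0.09,0,0,0],[-1,-0.054,0,-0.15,0,0,0],[-1,-0.082,0,-0.2255,0,0,0],[-1,-0.082,0,-0.2255,0,0,0]]]' 40 | head -3
python3 -m crank '[[[-1,0.053,0,-0.034,0,0.1,0],[-1,0.106,-0.001,-0.068,0,0.2,0],[-1,0.16,-0.001,-0.102,0,0.3,0],[-1,0.213,-0.001,-0.136,0,0.4,0],[-1,0.266,-0.002,-0.17,0,0.5,0]]]' | head -3
python3 -m crank '[[[-1,0.052,0,0.04,0,0.1,0],[-1,0.104,-0.001,0.079,0,0.2,0],[-1,0.156,-0.001,0.118,0,0.3,0],[-1,0.208,-0.001,0.157,0,0.4,0],[-1,0.26,-0.002,0.197,0,0.5,0]]]'
python3 -m crank '[[[-1,0,0,0,0,0,0],[-1,-0.04,0,0.0145,0,0,0],[-1,-0.08,0,0.029,0,0,0],[-1,-0.11,0,0.04,0,0,0],[-1,-0.126,0,0.046,0,0,0]]]'
python3 - <<'E'
from plan import *
shot("side","pics/s1.png");s=read_state();print(s["tool_pos"],s["force"],s["opening"])
im=cv2.imread("pics/s1.png")[130:300,220:440];cv2.imwrite("pics/s1c.png",cv2.resize(im,None,fx=3.5,fy=3.5))
E
```

```text
t: 7.12
tool_pos: [0.5224, -0.3013, 0.1408]
orientation: [2.107, 1.96, -0.365]
t: 7.75
tool_pos: [0.5298, -0.1457, 0.1703]
orientation: [-2.051, -1.907, -0.462]
t: 8.38
tool_pos: [0.5403, 0.0132, 0.1358]
orientation: [-1.52, -1.409, -1.07]
force: [0.7, -0.3, -2.2]
opening: 0.06
gripper_force: 40.0
t: 9.0
tool_pos: [0.5404, 0.0126, 0.0694]
orientation: [-1.522, -1.415, -1.067]
force: [-0.5, -0.8, -2.7]
opening: 0.0598
gripper_force: 40.0
[0.54009027 0.01292193 0.06863652] [-1.34333266  0.35874226 -3.70904368] 0.059966881382662984
```

View pics/s1c.png

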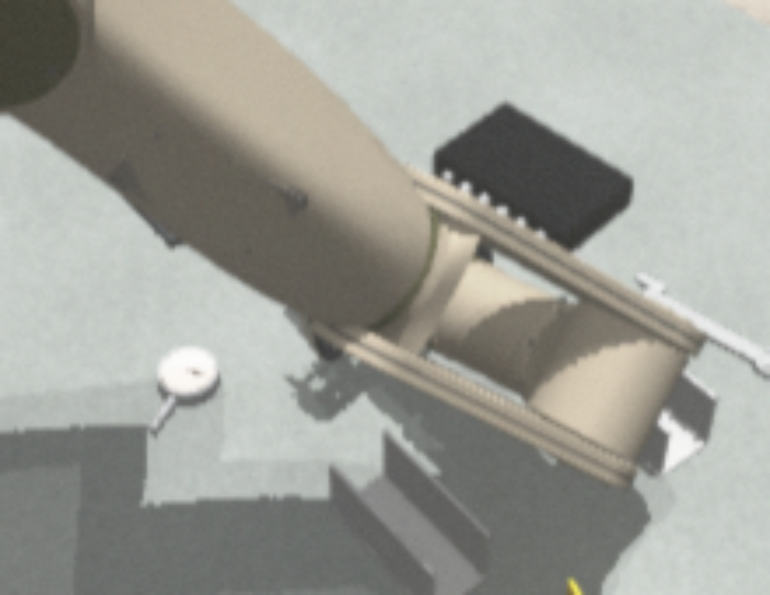

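The arm hides the guard in the side view, and nothing else has moved. I'll lower the last 11 mm while watching the force.

```bash
python3 -m crank '[[[-1,-0.005,0,0.0018,0,0,0],[-1,-0.01,0,0.0036,0,0,0],[-1,-0.015,0,0.0055,0,0,0],[-1,-0.0165,0,0.006,0,0,0],[-1,-0.0165,0,0.006,0,0,0]]]' | sed -n 2,4p
python3 -m crank '[[[-1,-0.001,0,0.0003,0,0,0],[-1,-0.002,0,0.0006,0,0,0],[-1,-0.003,0,0.001,0,0,0],[-1,-0.003,0,0.001,0,0,0],[-1,-0.003,0,0.001,0,0,0]]]' | sed -n 2,4p
```

```text
tool_pos: [0.5406, 0.0129, 0.0619]
orientation: [-1.52, -1.415, -1.069]
force: [-0.3, -1.9, 5.5]
tool_pos: [0.5406, 0.0128, 0.0619]
orientation: [-1.518, -1.414, -1.07]
force: [-3.5, -2.1, 14.7]
```

It made contact at z = 0.062 with 15 N. I'll unload slightly, release, and retreat along the tool axis.

```bash
python3 -m crank '[[[-1,0.002,0,-0.0007,0,0,0],[-1,0.002,0,-0.0007,0,0,0],[0.45,0.002,0,-0.0007,0,0,0],[0.6,0.002,0,-0.0007,0,0,0],[1,0.002,0,-0.0007,0,0,0]]]' | sed -n 2,5p
python3 -m crank '[[[1,0,0,0,0,0,0],[1,0,0,-0.04,0,0,0],[1,0,0,-0.09,0,0,0],[1,0,0,-0.18,0,0,0],[1,0.04,0,-0.28,0,0,0]]]'
python3 - <<'E'
from plan import *
shot("wrist","pics/w3.png");s=read_state();print(s["tool_pos"],ika(s["tool_pos"],R.from_rotvec(s["orientation"]).as_matrix()))
E
```

```text
tool_pos: [0.5402, 0.0132, 0.0602]
orientation: [-1.521, -1.414, -1.067]
force: [1.2, -0.5, -0.1]
opening: 0.08
t: 11.55
tool_pos: [0.5304, -0.1139, 0.1268]
orientation: [-1.522, -1.411, -1.066]
force: [-0.6, -0.0, 0.7]
opening: 0.093
gripper_force: 0.0
[ 0.53226732 -0.12023515  0.13259451] [-0.82739628  0.72249965  1.3779684   0.8365389   1.95977523 -0.82435566]
```

View pics/w3.png

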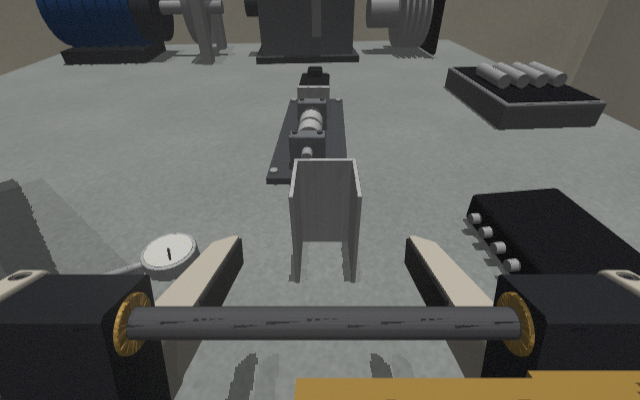

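The guard stands on its end. Its top outer corners are at (289,197), (362,197), (292,160) and (356,159), and its bottom front corners at (296,281) and (356,281). The rig lies behind it at (310,120).

Run:
```python
from plan import *
k=cam("wrist")
p=ray(k,[(289,197),(362,197),(292,160),(356,159)],.108);b=ray(k,[(296,281),(356,281)],0)
print(p.round(4),b.round(4),p.mean(0)); d=p[1]-p[0]+p[3]-p[2];print(np.degrees(np.arctan2(d[1],d[0])),np.degrees(np.arctan2(*(p[2]+p[3]-p[0]-p[1])[1::-1])))
print("tool-based", GS@[0,0,.064]+SO)
print("block_end",ray(k,[(308,134)],.066),"motor top front",ray(k,[(315,88)],.088))
# route: up+vertical -> above rig -> pregrasp
s=read_state();a=(s["tool_pos"],R.from_rotvec(s["orientation"]).as_matrix())
V=Gup(HG)@Tg(1,1,0,1)
v0=(np.array([.535,-.08,.27]),V); m=(np.array([.54,.24,.25]),V)
V45=(V@R.from_euler('y',-35*0,degrees=True).as_matrix())
print(dl(a,v0),dl(v0,m),margin(ika(*v0)),ika(*m))
```

```text
[[ 0.5108 -0.0327  0.108 ]
 [ 0.5711 -0.037   0.108 ]
 [ 0.513   0.0292  0.108 ]
 [ 0.5762  0.0268  0.108 ]] [[ 0.5114 -0.0317  0.    ]
 [ 0.5732 -0.0362  0.    ]] [ 0.54274482 -0.0034347   0.108     ]
-3.063603740257801 86.66199359575305
tool-based [ 0.53762828 -0.03391718  0.054     ]
block_end [[0.53308456 0.17841976 0.066     ]] motor top front [[0.55101559 0.31826509 0.088     ]]
[ 2.858e-01  5.000e-04 -1.860e-02  4.400e-03 -7.768e-01 -1.600e-03] [ 0.6391 -0.0347  0.04    0.      0.      0.    ] 0.8441868658795267 [0.3314723  0.09477982 1.46966929 0.         1.57714355 0.40128547]
```

```bash
python3 -m crank '[[[1,0.08,0,-0.05,0,-0.1,0],[1,0.16,0,-0.04,0.001,-0.2,0],[1,0.24,0,-0.02,0.002,-0.32,0],[1,0.286,0,-0.019,0.002,-0.43,0],[1,0.286,0,-0.019,0.002,-0.54,0]]]' | sed -n 2,3p
python3 - <<'E'
from plan import *
V=Gup(HG)@Tg(1,1,0,1);print(delta([.54,.24,.25],V))
E
```

```text
tool_pos: [0.5359, -0.0741, 0.2696]
orientation: [-2.098, -1.954, -0.395]
[ 5.710e-01 -3.690e-02  2.624e-01  2.600e-03 -2.346e-01 -5.000e-04]
```

```bash
python3 -m crank '[[[1,0.11,-0.007,0.05,0,-0.08,0],[1,0.22,-0.014,0.1,0.001,-0.16,0],[1,0.33,-0.02,0.15,0.002,-0.235,0],[1,0.45,-0.03,0.207,0.003,-0.235,0],[1,0.571,-0.037,0.262,0.003,-0.235,0]]]' | sed -n 2,3p
python3 -m crank '[[[1,0,0,0,0,0,0],[1,0,0,0,0,0,0],[1,0,0,0,0,0,0],[1,0,0,0,0,0,0],[1,0,0,0,0,0,0]]]' | sed -n 2,3p
python3 - <<'E'
from plan import *
shot("wrist","pics/w4.png");s=read_state();print(s["tool_pos"].tolist(),s["orientation"].tolist())
im=cv2.imread("pics/w4.png")[0:270,180:480];cv2.imwrite("pics/w4c.png",cv2.resize(im,None,fx=2.2,fy=2.2,interpolation=cv2.INTER_CUBIC))
E
```

```text
tool_pos: [0.538, 0.2354, 0.2496]
orientation: [-2.29, -2.136, -0.001]
tool_pos: [0.5379, 0.2329, 0.2484]
orientation: [-2.29, -2.134, -0.0]
[0.5378445784697755, 0.23312209870651066, 0.2483590957168756] [-2.289113404387967, -2.1346901340717497, 1.1911106270269596e-05]
```

View pics/w4c.png

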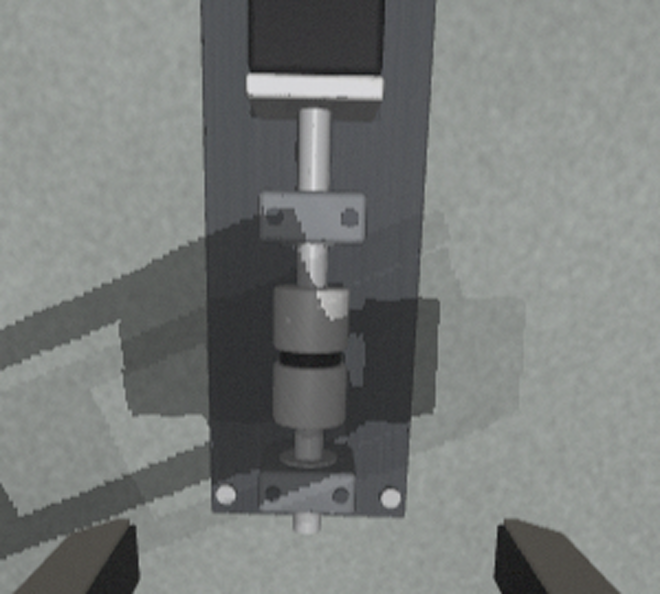

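In the wrist crop, the motor block top spans (261..365, 193..241) and the end block top spans (259..354, 473..510). The plate edges are at x≈203–212 on the left and 405–433 on the right. I'm computing the seat now.

Run:
```python
from plan import *
k=cam("wrist"); f=lambda pts,z:ray(k,np.array(pts)/2.2+[180,0],z)
m=f([(261,193),(365,193),(260,241),(364,241)],.066);b=f([(259,473),(354,473),(354,511),(259,511)],.066)
print(m.round(4),b.round(4))
mc,bc=m.mean(0),b.mean(0);d=mc-bc;print(mc,bc,(mc+bc)/2,np.linalg.norm(d),np.degrees(np.arctan2(d[1],d[0])))
l=f([(203,100),(212,512),(433,100),(405,516)],.012);print(l.round(4))
for i in(0,2):print(np.degrees(np.arctan2(*(l[i]-l[i+1])[1::-1])))
c=f([(272,288),(349,288),(272,428),(347,428)],.042);print(c.round(4),c.mean(0))
# pregrasp 2
e=np.radians(35);o=np.array([.5425,-.003,.054])-GS[:,2]*.03
g=pose(o,GS,2,1,e,1,.012,.025)
pre=(g[0]-.1*g[1][:,2],g[1]);s=read_state();a=(s["tool_pos"],R.from_rotvec(s["orientation"]).as_matrix())
rv=R.from_matrix(a[1].T@pre[1]).as_rotvec()
mid=((a[0]+pre[0])/2+[0,0,.0],a[1]@R.from_rotvec(rv/2).as_matrix())
print(pre,g[0]);print(dl(a,pre),dl(pre,g),chk(*pre),chk(*g))
```

```text
[[0.5181 0.335  0.066 ]
 [0.5668 0.3316 0.066 ]
 [0.5156 0.3134 0.066 ]
 [0.5652 0.31   0.066 ]] [[0.5044 0.1969 0.066 ]
 [0.5541 0.1936 0.066 ]
 [0.5529 0.1722 0.066 ]
 [0.5024 0.1756 0.066 ]]
[0.54140109 0.32250561 0.066     ] [0.52842638 0.18456598 0.066     ] [0.53491374 0.25353579 0.066     ] 0.13854849460669025 84.62652445578712
[[0.4876 0.3866 0.012 ]
 [0.4667 0.1556 0.012 ]
 [0.6079 0.378  0.012 ]
 [0.5852 0.1451 0.012 ]]
84.82970995903256
84.44180149360096
[[0.5176 0.2896 0.042 ]
 [0.5576 0.2869 0.042 ]
 [0.5111 0.2145 0.042 ]
 [0.5523 0.2117 0.042 ]] [0.53464152 0.25066087 0.042     ]
(array([0.54747722, 0.06817751, 0.11245969]), array([[ 0.04001067,  0.99756405, -0.05714116],
       [ 0.57217923, -0.06975647, -0.81715663],
       [-0.81915204,  0.        , -0.57357644]])) [ 0.5417631  -0.01353816  0.05510205]
[-0.3299  0.0445  0.2688 -0.005  -0.6161  0.0026] [-0.   0.   0.2  0.   0.   0. ] 0.572813755513076 0.5219939596428719
```

The seat is at about (0.535, 0.2535) with heading 84.6°. I'm moving to the regrip pre-pose on the web side.

```bash
python3 -m crank '[[[1,-0.04,0.009,0.035,-0.001,-0.11,0],[1,-0.11,0.018,0.09,-0.002,-0.22,0.001],[1,-0.18,0.027,0.15,-0.003,-0.34,0.001],[1,-0.25,0.036,0.21,-0.004,-0.45,0.002],[1,-0.33,0.044,0.269,-0.005,-0.56,0.003]]]' | sed -n 2,4p
python3 - <<'E'
from plan import *
e=np.radians(35);o=np.array([.5425,-.003,.054])-GS[:,2]*.03
g=pose(o,GS,2,1,e,1,.012,.025)
print(delta(g[0]-.1*g[1][:,2],g[1]))
E
```

```text
tool_pos: [0.548, 0.0687, 0.1123]
orientation: [1.766, 1.648, -0.825]
force: [0.1, -0.1, -0.7]
[-0.001  -0.001   0.0006  0.0019 -0.0535 -0.0005]
```

```bash
python3 -m crank '[[[1,-0.001,-0.001,0,0.001,-0.0535,0],[1,-0.005,-0.001,0.05,0.002,-0.0535,0],[1,-0.009,-0.001,0.1,0.002,-0.0535,0],[1,-0.013,-0.001,0.15,0.002,-0.0535,0],[1,-0.018,-0.001,0.1995,0.002,-0.0535,0]]]' | sed -n 2,4p
python3 -m crank '[[[0.5,0,0,0,0,0,0],[0.3,0,0,0,0,0,0],[-1,0,0,0,0,0,0],[-1,0,0,0,0,0,0],[-1,0,0,0,0,0,0]]]' 35
python3 - <<'E'
from plan import *
shot("wrist","pics/w5.png");s=read_state();print(s["tool_pos"].tolist(),s["orientation"].tolist())
e=np.radians(35);o=np.array([.5425,-.003,.054])-GS[:,2]*.03
g=pose(o,GS,2,1,e,1,.012,.025);print(g[0],delta(*g))
E
```

```text
tool_pos: [0.541, -0.0137, 0.0544]
orientation: [1.714, 1.596, -0.889]
force: [1.0, -0.7, 0.1]
t: 15.4
tool_pos: [0.5414, -0.0123, 0.0556]
orientation: [1.714, 1.596, -0.888]
force: [-0.7, 2.1, 4.7]
opening: 0.0598
gripper_force: 35.0
[0.5414203138733761, -0.01241213322728148, 0.05558876911847694] [1.713908767368688, 1.5961336911432233, -0.8881059478928706]
[ 0.5417631  -0.01353816  0.05510205] [-0.0005  0.0008  0.0024 -0.0011 -0.0028 -0.0002]
```

The regrip is good (59.8 mm, 35 N). Next I'll compute the guard pose in the tool frame and the turning moves.

```bash
cat > fin.py <<'E'
from plan import *
s0=(np.array([0.54142,-0.01241,0.05559]),R.from_rotvec([1.713909,1.596134,-0.888106]).as_matrix())
T=s0[1];x=T[:,1]*[1,1,0];x/=np.linalg.norm(x);y=np.array([0,0,1.]);z=np.cross(x,y);GW=np.c_[x,y,z]
gp=s0[0]-.019*T[:,2]; web=np.array([.5425,-.0035,0])-z*.0305
O=gp-z*(z@(gp-web)); O[2]=.054
RT=T.T@GW; OT=T.T@(O-s0[0])       # guard in tool
def tool(Go,GR): A=GR@RT.T; return Go-A@OT,A
HF=np.radians(84.6-180);SEAT=np.array([.535,.2535,.012])
GF=Gdn(HF);FO=SEAT+[0,0,.064]
E
python3 - <<'E'
from fin import *
print("h",z@(gp-web),"yo",gp[2]-.054)
rv=R.from_matrix(GW.T@GF).as_rotvec();print(np.degrees(rv))
a=s0;b=tool(O+[0,0,.13],GW);e=FO+[0,0,.11]
c=tool((O+e)/2+[0,0,.12],GW@R.from_rotvec(rv/2).as_matrix());d=tool(e,GF)
for p,q in((a,b),(b,c),(c,d),(d,tool(FO+[0,0,.07],GF))):print(dl(p,q),chk(*q),q[0].round(3))
E
```

```text
h 0.023948874406704537 yo 0.01255671209780742
[89.99576856 -1.02372111  1.02372111]
[-2.123e-01 -2.000e-04 -1.501e-01 -0.000e+00 -0.000e+00  0.000e+00] 0.5158696311837823 [ 0.541 -0.012  0.186]
[ 0.097  -0.0259 -0.2329  0.0011  0.5     0.0077] 0.9078944733945014 [0.537 0.111 0.213]
[ 0.2984 -0.0287  0.0839  0.0011  0.5     0.0077] 0.628864907875361 [0.535 0.252 0.147]
[-0.0462 -0.      0.0653  0.      0.      0.    ] 0.6039540261902023 [0.535 0.252 0.107]
```

```bash
python3 -m crank '[[[-1,-0.03,0,-0.021,0,0,0],[-1,-0.085,0,-0.06,0,0,0],[-1,-0.15,0,-0.106,0,0,0],[-1,-0.2123,0,-0.15,0,0,0],[-1,-0.2123,0,-0.15,0,0,0]]]' 40 | sed -n 2,5p
python3 -m crank '[[[-1,0.02,-0.005,-0.047,0,0.1,0.001],[-1,0.04,-0.01,-0.094,0,0.2,0.003],[-1,0.06,-0.015,-0.14,0.001,0.3,0.005],[-1,0.08,-0.02,-0.187,0.001,0.4,0.006],[-1,0.097,-0.026,-0.233,0.001,0.5,0.008]]]' | sed -n 2,5p
python3 -m crank '[[[-1,0.06,-0.006,0.017,0,0.1,0.001],[-1,0.12,-0.012,0.034,0,0.2,0.003],[-1,0.18,-0.018,0.05,0.001,0.3,0.005],[-1,0.24,-0.024,0.067,0.001,0.4,0.006],[-1,0.298,-0.029,0.084,0.001,0.5,0.008]]]' | sed -n 2,5p
python3 -m crank '[[[-1,0,0,0,0,0,0],[-1,0,0,0,0,0,0],[-1,-0.02,0,0.028,0,0,0],[-1,-0.046,0,0.065,0,0,0],[-1,-0.046,0,0.065,0,0,0]]]' | sed -n 2,5p
python3 - <<'E'
from fin import *
a=shot("scene","pics/a.png")[1];b=shot("side","pics/b.png")[1]
c=np.hstack([cv2.resize(i,None,fx=5,fy=5,interpolation=cv2.INTER_CUBIC) for i in(a[180:300,390:470],b[120:240,220:300])]);cv2.imwrite("pics/ab.png",c)
print(delta(*tool(FO+[0,0,.07],GF)),delta(*tool(FO+[0,0,.02],GF)),delta(*tool(FO+[0,0,.005],GF)))
E
```

```text
tool_pos: [0.5431, -0.0125, 0.1889]
orientation: [1.717, 1.593, -0.881]
force: [-0.4, -0.3, -2.3]
opening: 0.0601
tool_pos: [0.5367, 0.1117, 0.2119]
orientation: [2.224, 2.046, -0.182]
force: [-0.7, -0.2, -3.3]
opening: 0.0597
tool_pos: [0.5341, 0.2514, 0.1447]
orientation: [-1.966, -1.784, -0.627]
force: [-0.8, 0.1, -3.1]
opening: 0.0599
tool_pos: [0.5323, 0.2512, 0.1028]
orientation: [-1.967, -1.787, -0.618]
force: [0.0, -0.4, -2.5]
opening: 0.0597
[ 0.0026  0.0017 -0.0012 -0.0009  0.0003 -0.0014] [-0.0551  0.0019  0.0804 -0.0009  0.0003 -0.0014] [-0.0724  0.002   0.1049 -0.0009  0.0003 -0.0014]
```

View pics/ab.png

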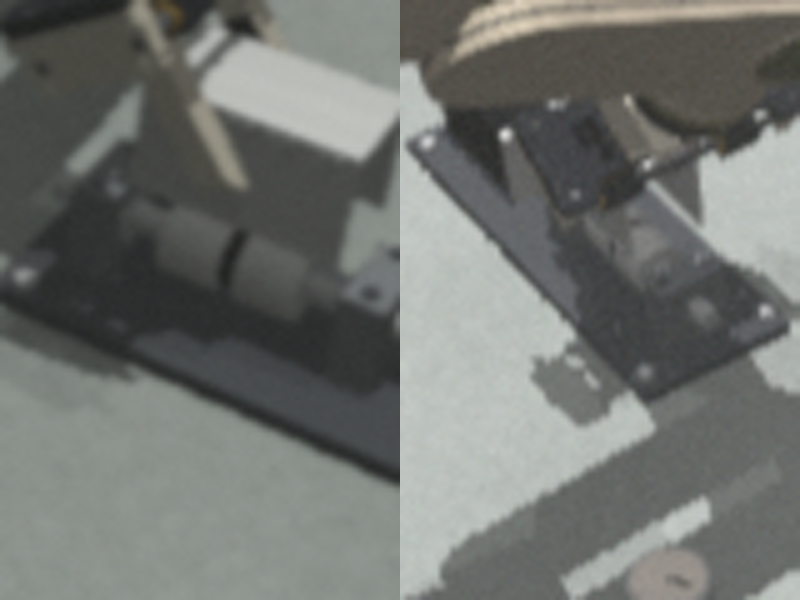

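The guard is inverted above the coupling, web up, with its walls below. I'm descending with the measured corrections while watching the force.

```bash
python3 -m crank '[[[-1,-0.003,0.002,0.005,-0.001,0,-0.0014],[-1,-0.015,0.002,0.022,-0.001,0,-0.0014],[-1,-0.025,0.002,0.037,-0.001,0,-0.0014],[-1,-0.025,0.002,0.037,-0.001,0,-0.0014],[-1,-0.025,0.002,0.037,-0.001,0,-0.0014]]]' | sed -n 2,5p
python3 - <<'E'
from fin import *
print(delta(*tool(FO+[0,0,.02],GF)))
s=read_state();A=R.from_rotvec(s["orientation"]).as_matrix();G=A@RT;o=s["tool_pos"]+A@OT
print("guard err in seat frame",(GF.T@(o-FO)).round(4),s["force"],"tilt",np.degrees(np.arccos(-G[2,2])))
a=shot("scene","pics/a2.png")
b=shot("side","pics/b2.png")
# check guard web far corners seen in scene: predict
pts=[FO+GF@np.array([i*.03,j*.054,0])+(o-FO) for i in(-1,1) for j in(-1,1)]
print(proj(a[0],pts).round(1))
blk=[SEAT+GF@np.array([i*.026,j*.058,-.054]) for i in(-1,1) for j in(-1,1)]
print(proj(a[0],blk).round(1))
cv2.imwrite("pics/a2c.png",cv2.resize(a[1][190:270,395:495],None,fx=8,fy=7.5,interpolation=cv2.INTER_CUBIC))
E
```

```text
tool_pos: [0.5355, 0.2515, 0.0836]
orientation: [-1.966, -1.791, -0.626]
force: [-0.2, -0.3, -2.7]
opening: 0.0599
[-0.0307 -0.0015  0.0447  0.001   0.0001  0.0003]
guard err in seat frame [ 0.0007  0.0004 -0.0471] [-0.16032821 -0.30254526 -2.7255262 ] tilt 0.09184016536545835
[[470.1 207.4]
 [428.  191.6]
 [460.  219.8]
 [416.8 202.7]]
[[466.6 227.8]
 [422.8 210.3]
 [458.  239. ]
 [413.3 220.2]]
```

View pics/a2c.png

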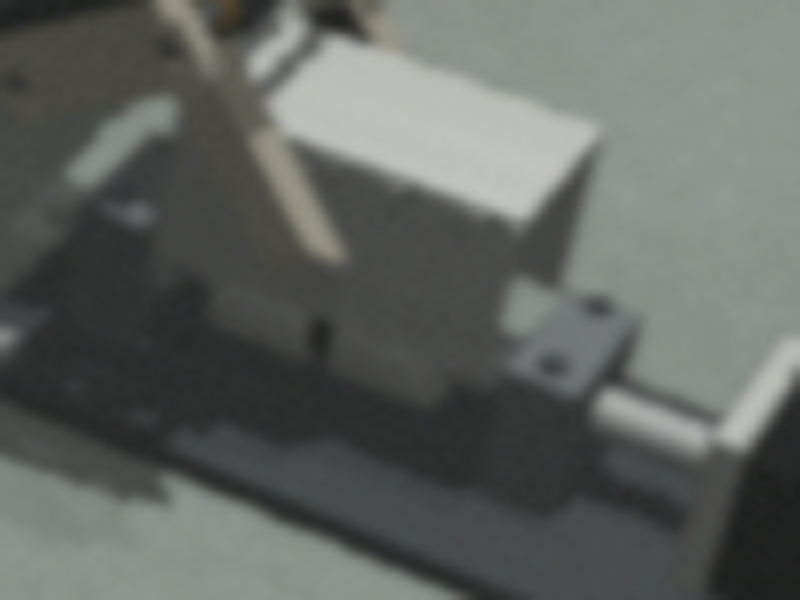

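The scene view agrees: the web corners at the motor end are at px (470,207) and (460,219), as predicted, and the block edge is clear of them. I'll continue down.

```bash
python3 -m crank '[[[-1,-0.008,-0.001,0.011,0.001,0,0],[-1,-0.016,-0.0015,0.023,0.001,0,0],[-1,-0.024,-0.0015,0.034,0.001,0,0],[-1,-0.031,-0.0015,0.045,0.001,0,0],[-1,-0.031,-0.0015,0.045,0.001,0,0]]]' | sed -n 2,5p
python3 - <<'E'
from fin import *
print(delta(*tool(FO+[0,0,.004],GF)))
E
```

```text
tool_pos: [0.5343, 0.2519, 0.0555]
orientation: [-1.965, -1.79, -0.623]
force: [-0.4, 0.7, -2.6]
opening: 0.0598
[-0.0171  0.0012  0.0245 -0.0007  0.0003 -0.    ]
```

```bash
python3 -m crank '[[[-1,-0.005,0.0005,0.007,0,0,0],[-1,-0.01,0.001,0.014,0,0,0],[-1,-0.0145,0.001,0.0205,0,0,0],[-1,-0.0171,0.001,0.0245,0,0,0],[-1,-0.0171,0.001,0.0245,0,0,0]]]' | sed -n 2,5p
python3 - <<'E'
from fin import *
s=read_state();A=R.from_rotvec(s["orientation"]).as_matrix();print((GF.T@(s["tool_pos"]+A@OT-FO)).round(4))
print(delta(*tool(FO+[0,0,.001],GF)))
E
```

```text
tool_pos: [0.5352, 0.2519, 0.0412]
orientation: [-1.965, -1.791, -0.624]
force: [-0.2, 0.8, -1.8]
opening: 0.06
[ 0.0004 -0.     -0.0046]
[-0.0042 -0.0007  0.0059 -0.0001  0.0002  0.0003]
```

```bash
python3 -m crank '[[[-1,-0.0015,0,0.002,0,0,0],[-1,-0.003,0,0.004,0,0,0],[-1,-0.004,0,0.0057,0,0,0],[-1,-0.004,0,0.0057,0,0,0],[-1,-0.004,0,0.0057,0,0,0]]]' | sed -n 2,4p
python3 -m crank '[[[-1,-0.0006,0,0.0008,0,0,0],[-1,-0.0012,0,0.0016,0,0,0],[-1,-0.0012,0,0.0016,0,0,0],[-1,-0.0012,0,0.0016,0,0,0],[-1,-0.0012,0,0.0016,0,0,0]]]' | sed -n 2,4p
```

```text
tool_pos: [0.5354, 0.2519, 0.038]
orientation: [-1.965, -1.791, -0.625]
force: [-0.4, 0.1, -3.0]
tool_pos: [0.5354, 0.2519, 0.0369]
orientation: [-1.965, -1.791, -0.625]
force: [0.7, 0.6, -1.5]
```

```bash
for i in 1 2; do python3 -m crank '[[[-1,-0.0006,0,0.0008,0,0,0],[-1,-0.0012,0,0.0016,0,0,0],[-1,-0.0012,0,0.0016,0,0,0],[-1,-0.0012,0,0.0016,0,0,0],[-1,-0.0012,0,0.0016,0,0,0]]]' | sed -n 2,4p; done
```

```text
tool_pos: [0.5354, 0.2518, 0.0359]
orientation: [-1.965, -1.791, -0.625]
force: [0.6, 0.3, -2.2]
tool_pos: [0.5354, 0.2518, 0.0349]
orientation: [-1.965, -1.791, -0.625]
force: [0.6, -0.1, -2.5]
```

```bash
for i in 1 2; do python3 -m crank '[[[-1,-0.0006,0,0.0008,0,0,0],[-1,-0.0012,0,0.0016,0,0,0],[-1,-0.0012,0,0.0016,0,0,0],[-1,-0.0012,0,0.0016,0,0,0],[-1,-0.0012,0,0.0016,0,0,0]]]' | sed -n 2,4p; done
```

```text
tool_pos: [0.5356, 0.252, 0.0348]
orientation: [-1.965, -1.791, -0.626]
force: [-3.0, -1.8, 5.6]
tool_pos: [0.5358, 0.2521, 0.0348]
orientation: [-1.964, -1.791, -0.626]
force: [-6.5, -5.2, 14.1]
```

It's seated, with 14 N at z = 0.0348. I'll unload, release and retreat.

```bash
python3 -m crank '[[[-1,0.0015,0,-0.002,0,0,0],[-1,0.0015,0,-0.002,0,0,0],[0.45,0.0015,0,-0.002,0,0,0],[0.6,0.0015,0,-0.002,0,0,0],[1,0.0015,0,-0.002,0,0,0]]]' | sed -n 2,5p
python3 -m crank '[[[1,0,0,0,0,0,0],[1,0,0,-0.04,0,0,0],[1,0,0,-0.1,0,0,0],[1,0,0,-0.2,0,0,0],[1,0,0,-0.3,0,0,0]]]' | sed -n 2,5p
python3 -m crank '[[[1,0,0,-0.1,0,0,0],[1,0,0,-0.2,0,-0.1,0],[1,0,0,-0.2,0,-0.2,0],[1,0,0,-0.2,0,-0.3,0],[1,0,0,-0.2,0,-0.3,0]]]' | sed -n 2,5p
python3 - <<'E'
from fin import *
s=read_state();print(s["t"],s["force"])
w=shot("wrist","pics/w6.png");a=shot("scene","pics/a3.png")
pts=[FO+GF@np.array([i*.03,j*.054,0]) for i in(-1,1) for j in(-1,1)]
print(proj(w[0],pts).round(1),proj(a[0],pts).round(1))
c=np.hstack([cv2.resize(w[1],(480,300)),cv2.resize(a[1][190:265,400:480],(320,300))]);cv2.imwrite("pics/f.png",c)
E
```

```text
tool_pos: [0.5353, 0.2518, 0.0339]
orientation: [-1.965, -1.791, -0.624]
force: [0.4, 0.5, -0.3]
opening: 0.0806
tool_pos: [0.5269, 0.1642, 0.1589]
orientation: [-1.966, -1.792, -0.625]
force: [-0.0, 0.1, 0.3]
opening: 0.0932
tool_pos: [0.5222, 0.1099, 0.2408]
orientation: [-2.246, -2.054, -0.166]
force: [-0.5, 0.5, -0.4]
opening: 0.093
25.65 [-0.54101862  0.4683411  -0.35330725]
[[292.4   8.9]
 [293.4 120.7]
 [353.    9.4]
 [351.  121. ]] [[466.4 223.1]
 [425.5 206.9]
 [456.4 235.9]
 [414.5 218.4]]
```

View pics/f.png

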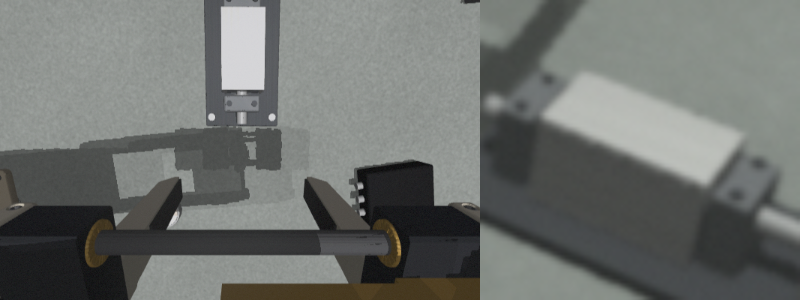

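The guard is seated flat between the blocks. The web corners at about (295,9) and (353,120) match the prediction, and the gripper is clear.

```bash
python3 -c "from plant import close_job;print(close_job())"
```

```text
the job is handed in; nothing more can be done
None
```

The 108 mm guard is open side down over the coupling, resting on the base plate and released; I handed the job in at about 26 s, and the grading result was not shown.

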